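Hold the big spring clip gaping over the score card

TASK

Squeeze the wings of the larger of the two yellow spring clips so that it lets go of the maroon tile rack, lift it off, and lower its open jaws over the middle of the top edge of the standing score card, one jaw on each side and the edge about halfway into the mouth. Finish still holding the clip there with its wings squeezed fully together, so that it gapes wide around the card without touching it and I can slip tonight's tally sheet in. Leave the smaller clip, ashtray and dice alone, and do not shift or pinch the card.

Things in the scene. Friction and masses are not known exactly. Their poses are not given: they have to be found in the camera images.
- big_clip: larger yellow spring clip, like a broad clothes peg standing jaws down, 60 g, 44 mm wide along y. Origin: middle of its steel pivot rod (8 mm thick, 50 mm long along y), which rests on the rack's wall; z points up. Two mirrored halves (far +x, near -x): flat wings slant up and out from the pivot, jaws hang below and grip the 5 mm wall. The mouth runs from the jaw ends up to the rod
- big_clip_wings (a point): point midway between the larger clip's wings (40 mm wide), 22 mm above the pivot; squeeze here along the clip's x. On the rack the wing tops are 28 mm above the pivot and 55 mm apart over the outsides. 5 N a wing starts to open it, 10 N holds it fully open against its stop: wings then upright, 32 mm over the outsides, tops 36 mm above the pivot
- big_clip_far (a joint): how far the larger clip's +x half is turned from its place on the rack, rad: 0 gripping the 5 mm rack wall, -0.07 shut, 0.35 fully open (the other half turns by as much)
- big_clip_far_tip (a point): middle of the rounded end of the larger clip's +x jaw (a bar of 3 mm radius along y). The jaws end 38 mm below the pivot on the rack, 34 mm when fully open, and then gape 28 mm
- big_clip_near_tip (a point): middle of the rounded end of the larger clip's -x jaw (a bar of 3 mm radius along y)
- small_clip_wings (a point): the smaller yellow clip, of the same form but 30 mm wide and 0.7 times as tall, gripping the same rack wall: midway between its wings, 15 mm above its pivot. To be left alone
- rack: maroon tile rack fixed to the table, 400 mm long along y. Origin on the table under its upright wall, 5 mm thick along x and 70 mm tall; a 12 mm high foot reaches 42 mm to -x, 18 mm to +x. The two clips sit about 100 mm apart on the wall, in its middle and towards its -y end, either one first; four ivory tiles, tops at 47 mm, stand at its +y end
- card_stand: loose stand, 0.7 kg: dark wooden foot 60 x 150 x 12 mm (x, y, z) with a rigid white score card upright in its middle, 3 mm thick along x, 130 mm wide along y. Origin: middle of the foot's underside
- card_top (a point): middle of the score card's top edge, 110 mm above the table; x is across the card's 3 mm thickness, y along the edge, z up
- ashtray: round steel ashtray, 90 mm across and 28 mm high; origin under its centre. To be left alone
- die_a: green acrylic die, 20 mm; origin under its centre. To be left alone
- die_b: second green acrylic die, 20 mm; origin under its centre. To be left alone
Things that resemble listed ones, but are neither listed nor needed, are in the scene too. Leave any blue or orange look-alike of the big_clip alone.

How it is judged:
On the way, in this order (a step that is already met when the one before it is completed fails the run):
1. the larger clip is squeezed open where it sits on the rack (value of joint big_clip_far above 0.15 rad and contact force between the fingers and big_clip above 3 N and distance of big_clip from where it was at the start of the episode below 0.02 m), for 0.1 s.
2. the larger clip is lifted clear of the rack in the fingers (height (world z) of big_clip above 0.112 m and contact force between the fingers and big_clip above 3 N and contact force between big_clip and rack below 0.1 N), for 0.1 s.
At the end, for the whole second after the job is handed in: Fingers hold the big clip open over 0.22 rad, still, upright to 0.3 rad, in line to 0.25 rad, within 30 mm of the edge's middle; jaw ends on both sides of the card, over 6 mm from its mid-plane and over 6 mm below its top; card and stand untouched, upright, moved under 12 mm (value of joint big_clip_far above 0.22 rad and contact force between the fingers and big_clip above 3 N and ((x of big_clip_far_tip in the frame of card_top above 0.006 m and x of big_clip_near_tip in the frame of card_top below -0.006 m) or (x of big_clip_near_tip in the frame of card_top above 0.006 m and x of big_clip_far_tip in the frame of card_top below -0.006 m)) and z of each of big_clip_far_tip, big_clip_near_tip in the frame of card_top below -0.006 m and y of big_clip in the frame of card_top between -0.03 and 0.03 m and angle between the y axis of big_clip and the y axis of card_top, either way round below 0.25 rad and angle between big_clip's own z axis and vertical below 0.3 rad and contact force between each of big_clip, the fingers and card_stand below 0.5 N and contact force between big_clip and rack below 0.1 N and linear speed of big_clip below 0.03 m/s and angle between card_stand's own z axis and vertical below 0.05 rad and distance of card_stand from where it was at the start of the episode below 0.012 m); the arm keeps its last pose, push and grip.
It fails at once if the clip pinches or shoves the card, over 5 N (contact force between big_clip and card_stand above 5 N).
It fails at once if the card stand is shifted by over 12 mm or tipped (distance of card_stand from where it was at the start of the episode above 0.012 m or angle between card_stand's own z axis and vertical above 0.2 rad).
It fails at once if the smaller clip is moved (distance of small_clip_wings from where it was at the start of the episode above 0.01 m).
It fails at once if the ashtray or a die is moved (distance of any of ashtray, die_a, die_b from where it was at the start of the episode above 0.015 m).
It also fails if it takes over 32 s, if anything falls off the work surface, if the arm or the gripper's body presses on something with over 40 N, if the wrist force passes 120 N, or if a joint passes its speed limit or range.

ROBOT

A 6-joint arm with a two-finger parallel gripper is mounted at the origin on the work surface. World frame = base frame: x ahead of the robot, y to its left, z up, the work surface at z = 0. Lengths are in m, angles in rad, forces in N, time in s.
With the tool pointing down it reaches from about 0.375 to 0.975 m from the base axis. Payload 3.8 kg.
Tool frame: the origin (TCP) lies midway between the tips of the shut fingers; the grasp point (between the pads) lies 19 mm behind it; z points along the fingers, y is the line along which they close (so a half turn about z gives the same grasp; the last joint's range is limited). The gripper opens to 85 mm and grips with 20 to 120 N. Pads are 22 mm wide; open, the fingers measure 114 mm over their backs; the gripper's body (76 mm by 85 mm) begins 54 mm behind the grasp point. The pads swing forward as they close: fully open they stand 13 mm farther back than shut.
Start: joints at [-1.268, 0.264, 1.604, -0, 1.274, -0.037], TCP at [0.225, -0.636, 0.231] pointing down, gripper open.
Joint ranges: [-2.63, 2.63], [-0.94, 2.18], [0.31, 2.57], [-1.31, 4.45], [0, 2.66], [-2.55, 2.55]. Speed limits (rad/s): [2.57, 2.57, 3.14, 3.14, 3.14, 3.14].

INTERFACE

Orientations are given as a rotation vector (axis times angle).
In Python, from workcell import read_state, vision, ticket gives the robot as it stands. The module is installed in compiled form; this text tells all that it offers.
- The arm moves only by the tool jog_arm, never from a script. Its arguments are lists of equal length, an entry for each row: "turn": the turn, a rotation vector about the tool's x, y, z in rad, a list of three; "delta_pos": the shift along the tool's x, y, z in m, a list of three; "gripper": the finger opening in m, from 0 to 0.0854. In form: {"turn": [[rx, ry, rz], ...], "delta_pos": [[dx, dy, dz], ...], "gripper": [gripper, ...]}. A call has 1 to 20 rows; each row shifts and turns the commanded pose from where the row before left it, along the tool's axes as they then stand; what a row does not reach is not made up. A row lasts 1/12 s, in which the tool goes at most 41.7 mm and 7.16 degrees, less where a joint would pass 70% of its speed; a pose out of reach is approached as far as the arm can. A call with a gripper value outside its range is refused whole. The fingers move at their own pace and stop on an object; "grip_force" is the grip in N (left out, the last holds). Time passes only in rows, so rows that do not move let the fingers close. It gives the time, the measured TCP pose, the force, the opening and the grip force at its end, in the units of the state.
- read_state(): the state, without advancing time (a new reading comes with each control period).
- vision.read_camera(name): name is "scene" or "top"; returns the picture (480x640x3 uint8, red, green, blue); there is no depth.
- vision.calibration(name): a dict with "vfov" (degrees; the focal length in pixels is half the picture's height over the tangent of half this angle, whatever the lens; pixels are square), "cx", "cy" (the principal point, pixels), "dist" ([k1, k2, p1, p2, k3] as OpenCV has them; the pictures are not rectified), "R" (3x3) and "t" (3): a world point X has camera coordinates R X + t. Camera axes: x right, y down, z forward; pixel columns grow to the right and rows downward; lengths in m; the calibration is good to about 2 mm. A picture is of the moment at which its call begins. calibration takes no time and is no camera call.
- ticket.finish_job(): hands the job in; it is judged then, once.
The state is a dict: "time": time; "q": joint angles; "joint_vel": joint speeds; "joint_torque": joint torques, N m; "tool_pos": TCP position; "tcp_rot": TCP orientation; "wrist_force": force on the tool from outside, world axes, zero at the start; "torque": the same for the moment, N m; "width": opening from 0.0 (shut) to 1.0 (fully open); "grip_force": force on a finger pad.
Only numpy, scipy, OpenCV 4.12 (cv2) and the standard library are available. Lean on these libraries where they do the work, as an engineer would, in place of code of your own. Each camera call takes 0.05 s, during which the arm holds its last target. There are 200 camera calls.

## Working session

There is one attempt and no reset: what is moved stays moved. The work goes in short steps, Python scripts to look and compute and a tool call to move; the robot and the scene stay as the last step left them, time stands still between calls to the robot, and variables do not carry over. Pictures are saved under pics/ and viewed, at most 10 in all, crops included, and the job is handed in when it is done.

Besides the shell and the picture viewer there is one more tool, called after "Emit:" by a JSON object that holds its "name" and its "arguments". jog_arm: Moves the arm, as the interface text tells. Its arguments: {"type":"object","properties":{"turn":{"type":"array","items":{"type":"array","items":{"type":"number"}}},"delta_pos":{"type":"array","items":{"type":"array","items":{"type":"number"}}},"gripper":{"type":"array","items":{"type":"number"}},"grip_force":{"type":"number"}},"required":["turn","delta_pos","gripper"]}

```bash
mkdir -p pics
cat > h.py <<'E'
import numpy as np, cv2
from workcell import read_state, vision, ticket
def K(c):
    f=240/np.tan(np.radians(c["vfov"])/2)
    return np.array([[f,0,c["cx"]],[0,f,c["cy"]],[0,0,1.]])
def ray(name,px):
    c=vision.calibration(name);R=np.array(c["R"]);t=np.array(c["t"])
    u=cv2.undistortPoints(np.array([[px]],float),K(c),np.array(c["dist"],float))[0,0]
    d=R.T@np.array([u[0],u[1],1]);return -R.T@t,d/np.linalg.norm(d)
def onz(name,px,z):
    o,d=ray(name,px);return o+d*(z-o[2])/d[2]
def tri(pa,pb):
    A=np.zeros((3,3));b=np.zeros(3)
    rs=[ray("scene",pa),ray("top",pb)]
    for o,d in rs:
        P=np.eye(3)-np.outer(d,d);A+=P;b+=P@o
    X=np.linalg.solve(A,b);return X,[np.linalg.norm(np.cross(X-o,d)) for o,d in rs]
def proj(name,X):
    c=vision.calibration(name)
    return cv2.projectPoints(np.array([X],float),cv2.Rodrigues(np.array(c["R"]))[0],np.array(c["t"],float),K(c),np.array(c["dist"],float))[0].ravel()
def snap(name,fn):
    im=vision.read_camera(name)[:,:,::-1].copy();cv2.imwrite("pics/"+fn,im);return im
E
python3 -c "
from h import *
for n in ['scene','top']:
    snap(n,n+'0.png');c=vision.calibration(n);print(n,-np.array(c['R']).T@c['t'],c['vfov'],np.array(c['R']).round(2).tolist())
print(read_state())"
```

```text
scene [ 1.08254785 -0.13210452  0.5656474 ] 56.5697884289616 [[0.25, 0.97, 0.01], [0.59, -0.14, -0.8], [-0.77, 0.21, -0.6]]
top [0.35444113 0.0109086  1.23825268] 47.26785050022498 [[-0.03, -1.0, -0.0], [-0.99, 0.03, -0.13], [0.13, 0.0, -0.99]]
{'time': 0.1, 'q': array([-1.26792495e+00,  2.64675798e-01,  1.60526421e+00, -8.60640721e-08,
        1.27373300e+00, -3.69232669e-02]), 'joint_vel': array([-0.00051097, -0.0010435 , -0.00263276, -0.00115257,  0.00160697,
       -0.00062141]), 'joint_torque': array([ 9.98546875e-05, -5.16707790e+01, -3.68590343e+01, -6.10171446e-05,
        6.25650355e-03, -6.33605987e-05]), 'tool_pos': array([ 0.22475235, -0.63575808,  0.23007345]), 'tcp_rot': array([-3.09432809e+00, -5.30835498e-01,  4.33098752e-04]), 'wrist_force': array([-0.11406516, -0.88108168,  0.86365986]), 'torque': array([ 0.03135901,  0.00278445, -0.01663376]), 'grip_force': 0.0, 'width': 1.0036213868728059}
```

View pics/scene0.png

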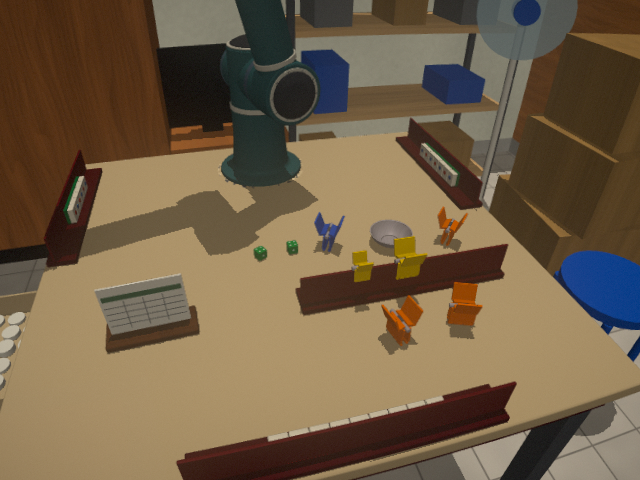

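View pics/top0.png

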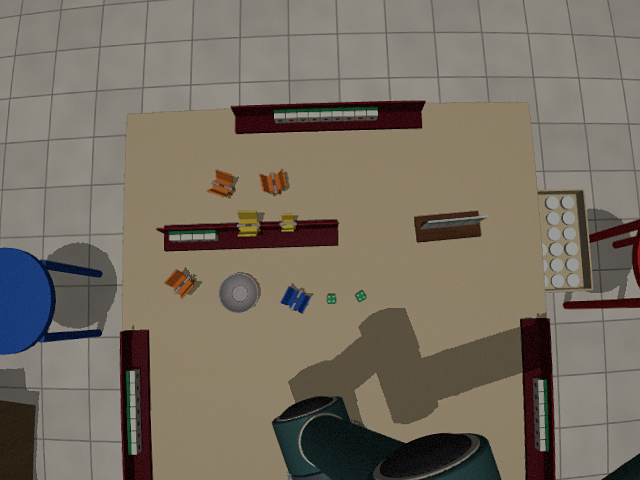

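The candidates for the big clip:
- **Yellow, larger:** scene (408,258), top (248,222). This is the one to use.
- **Yellow, smaller:** scene (362,267), top (288,222).
- **Orange look-alikes:** scene (402,320), (463,304) and (450,226).
- **Blue look-alike:** scene (330,232).

The score card is at scene (147,305), top (450,220). Next I'll make a close crop and measure.

Run:
```python
from h import *
s=cv2.imread('pics/scene0.png');t=cv2.imread('pics/top0.png')
a=cv2.resize(s[220:300,330:450],None,fx=4.5,fy=4.5,interpolation=cv2.INTER_CUBIC)
b=cv2.resize(t[195:255,225:315],None,fx=6,fy=4,interpolation=cv2.INTER_CUBIC)
c=cv2.resize(t[200:250,405:495],None,fx=6,fy=4.4,interpolation=cv2.INTER_CUBIC)[:220]
b=b[:, :540];c=c[:, :540]
cv2.imwrite('pics/crop1.png',np.vstack([a[:,:540],b])[:600])
cv2.imwrite('pics/crop2.png',np.vstack([cv2.resize(s[265:350,95:205],(550,340),interpolation=cv2.INTER_CUBIC),cv2.resize(t[205:245,410:490],(550,250),interpolation=cv2.INTER_CUBIC)]))
for n,im in (('scene',s),('top',t)):
    hsv=cv2.cvtColor(im,cv2.COLOR_BGR2HSV)
    m=cv2.inRange(hsv,(22,150,90),(34,255,255))
    k,l,st,ce=cv2.connectedComponentsWithStats(m)
    for i in range(1,k):
        if st[i,4]>15: print(n,st[i],ce[i].round(1))
    m=cv2.inRange(hsv,(0,120,20),(8,255,140))|cv2.inRange(hsv,(170,120,20),(180,255,140))
    k,l,st,ce=cv2.connectedComponentsWithStats(m)
    for i in range(1,k):
        if st[i,4]>300: print('rack',n,st[i],ce[i].round(1))
```

```text
scene [394 236  33  44 916] [407.2 257.2]
scene [353 250  21  32 465] [361.5 266. ]
rack scene [397 119  85  89 976] [442.2 170.6]
rack scene [  44  150   58  117 2115] [ 70.6 212.7]
rack scene [ 398  244  110   48 1718] [463.  266.1]
rack scene [  177   382   339    98 11580] [354.9 438.5]
top [238 211  21  13 228] [247.7 217.1]
top [282 214  12   9  97] [287.6 217.9]
top [281 225  14   7  75] [287.7 228. ]
top [239 226  20   7  92] [248.1 229. ]
top [238 234  18   3  45] [245.7 234.8]
rack top [ 231  101  194   33 3481] [329.3 117.1]
rack top [589 219  51  68 922] [623.7 242. ]
rack top [ 157  220  181   31 3379] [257.9 236. ]
rack top [563 298  77  11 597] [603.8 303.5]
rack top [ 520  318   35  162 2763] [535.4 394.7]
rack top [ 120  330   31  150 2365] [137.8 401.7]
```

View pics/crop1.png

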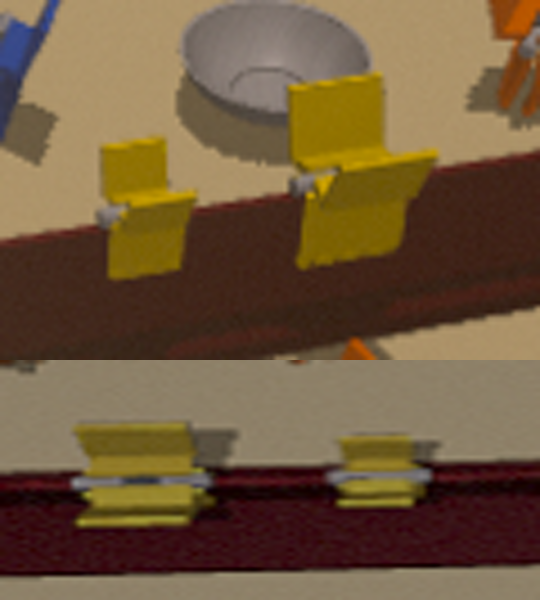

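View pics/crop2.png

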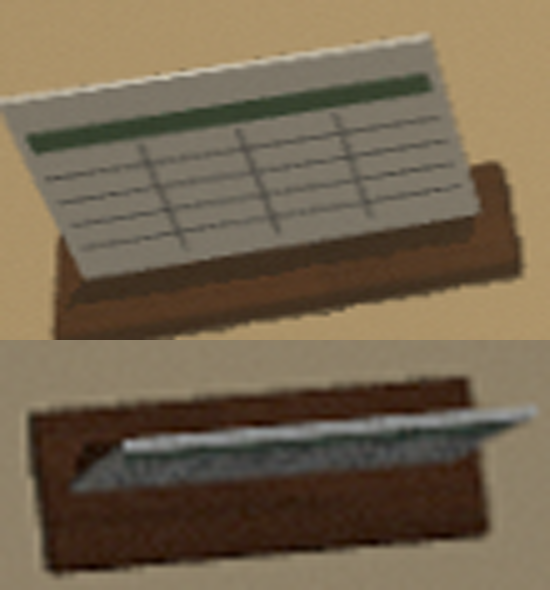

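The crop shows that the larger yellow clip, at scene (408,258), has its rod ends at top px (237,225.8) and (260.3,225.5). The card's top edge runs from scene (95,290) to (181,274), and from top (428,222) to (488,216).

Run:
```python
from h import *
p=lambda *a:print(*[np.round(x,4) if not isinstance(x,str) else x for x in a])
for q in ((237.3,225.8),(260,225.5)): p('rod',onz('top',q,.074))
# rod left end in scene crop: (298,184)/4.5+(330,220)
p('rod scene -y end',onz('scene',(330+300/4.5,220+184/4.5),.074))
p('small rod', onz('top',(225+332/6,195+117/4),.074),onz('top',(225+430/6,195+117/4),.074))
for q in ((301,277),(350,268.5),(450,257),(507,247)): p('wall scene',onz('scene',q,.07))
for n,q1,q2 in (('scene',(95.3,290),(181,274)),('top',(428.4,221.6),(488,216.2))):
    A=onz(n,q1,.11);B=onz(n,q2,.11);p(n,A,B,np.linalg.norm(A-B),(A+B)/2,np.arctan2(*(A-B)[:2]))
# foot corners in top
for u,v in ((30,412),(470,378),(488,535),(48,573)): p('foot',onz('top',(410+u/6.875,205+(v-340)/6.25),.012))
# wing tops of clip (z=.074+.028)
for u,v in ((78,428),(186,425),(80,522),(192,519)): p('wing',onz('top',(225+u/6,195+(v-360)/4),.102))
# wall line in scene
im=cv2.imread('pics/scene0.png');hsv=cv2.cvtColor(im,cv2.COLOR_BGR2HSV)
P=[]
for u in list(range(310,348,4))+list(range(432,500,4)):
    col=hsv[235:300,u]; m=((col[:,0]<9)|(col[:,0]>168))&(col[:,1]>110); v=235+np.argmax(m); P.append(onz('scene',(u,v),.07)[:2])
P=np.array(P);k=np.polyfit(P[:,1],P[:,0],1);p('wall x=ky+c',k,np.std(P[:,0]-np.polyval(k,P[:,1])),P[0],P[-1])
```

```text
rod [0.5397 0.204  0.074 ]
rod [0.5388 0.1547 0.074 ]
rod scene -y end [0.5413 0.1585 0.074 ]
small rod [0.5402 0.1108 0.074 ] [0.5391 0.0756 0.074 ]
wall scene [ 0.5387 -0.0116  0.07  ]
wall scene [0.5371 0.0747 0.07  ]
wall scene [0.5495 0.2589 0.07  ]
wall scene [0.5485 0.3795 0.07  ]
scene [ 0.5408 -0.3288  0.11  ] [ 0.533  -0.2007  0.11  ] 0.1283 [ 0.5369 -0.2647  0.11  ] 3.081
top [ 0.5309 -0.2018  0.11  ] [ 0.5389 -0.33    0.11  ] 0.1285 [ 0.5349 -0.2659  0.11  ] -0.0625
foot [ 0.5588 -0.1887  0.012 ]
foot [ 0.5674 -0.3378  0.012 ]
foot [ 0.5091 -0.34    0.012 ]
foot [ 0.4996 -0.1917  0.012 ]
wing [0.5648 0.1977 0.102 ]
wing [0.5651 0.1594 0.102 ]
wing [0.5146 0.1973 0.102 ]
wing [0.515  0.1579 0.102 ]
wall x=ky+c [-0.0039  0.5418] 0.0008 [0.5422 0.003 ] [0.5407 0.3604]
```

Emit:
{"name": "jog_arm", "arguments": {"turn": [[0,0,-0.112],[0,0,-0.112],[0,0,-0.112],[0,0,-0.112],[0,0,-0.112],[0,0,-0.112],[0,0,-0.112],[0,0,-0.112],[0,0,-0.112],[0,0,-0.112],[0,0,-0.11],[0,0,0]], "delta_pos": [[0,0,0],[0,0,0],[0,0,0],[0,0,0],[0,0,0],[0,0,0],[0,0,0],[0,0,0],[0,0,0],[0,0,0],[0,0,0],[0,0,0]], "gripper": [0.085,0.085,0.085,0.085,0.085,0.085,0.085,0.085,0.085,0.085,0.085,0.085], "grip_force": 30}}

```text
time: 1.1
tool_pos: [0.2248, -0.636, 0.2305]
tcp_rot: [-2.219, -2.222, -0.001]
wrist_force: [0.3, 0.6, -0.6]
width: 0.996
grip_force: 0.0
```

Emit:
{"name": "jog_arm", "arguments": {"turn": [[0,0,0],[0,0,0],[0,0,0],[0,0,0],[0,0,0],[0,0,0],[0,0,0],[0,0,0],[0,0,0],[0,0,0],[0,0,0],[0,0,0],[0,0,0],[0,0,0],[0,0,0],[0,0,0],[0,0,0],[0,0,0],[0,0,0],[0,0,0]], "delta_pos": [[0.0326,0.0126,0.002],[0.0326,0.0126,0.002],[0.0326,0.0126,0.002],[0.0326,0.0126,0.002],[0.0326,0.0126,0.002],[0.0326,0.0126,0.002],[0.0326,0.0126,0.002],[0.0326,0.0126,0.002],[0.0326,0.0126,0.002],[0.0326,0.0126,0.002],[0.0326,0.0126,0.002],[0.0326,0.0126,0.002],[0.0326,0.0126,0.002],[0.0326,0.0126,0.002],[0.0326,0.0126,0.002],[0.0326,0.0126,0.002],[0.0326,0.0126,0.002],[0.0326,0.0126,0.002],[0.0326,0.0126,0.002],[0.0326,0.0126,0.002]], "gripper": [0.085,0.085,0.085,0.085,0.085,0.085,0.085,0.085,0.085,0.085,0.085,0.085,0.085,0.085,0.085,0.085,0.085,0.085,0.085,0.085]}}

```text
time: 2.77
tool_pos: [0.4777, 0.0171, 0.1912]
tcp_rot: [2.226, 2.217, 0.0]
wrist_force: [0.7, -0.1, 0.7]
width: 0.994
grip_force: 0.0
```

Emit:
{"name": "jog_arm", "arguments": {"turn": [[0,0,0],[0,0,0],[0,0,0],[0,0,0],[0,0,0],[0,0,0],[0,0,0]], "delta_pos": [[0.027,0.0104,0.005],[0.027,0.0104,0.005],[0.027,0.0104,0.005],[0.027,0.0104,0.005],[0.027,0.0104,0.005],[0.027,0.0104,0.005],[0,0,0]], "gripper": [0.085,0.085,0.085,0.085,0.085,0.085,0.085]}}

```text
time: 3.35
tool_pos: [0.541, 0.1813, 0.1601]
tcp_rot: [-2.222, -2.219, -0.002]
wrist_force: [0.3, 0.1, 0.7]
width: 0.994
grip_force: 0.0
```

Run:
```python
from h import *
s=snap('scene','s1full.png')
print(read_state()['tool_pos'],read_state()['tcp_rot'])
cv2.imwrite('pics/s1.png',cv2.resize(s[150:310,310:510],None,fx=3.5,fy=3.5,interpolation=cv2.INTER_CUBIC))
```

```text
[0.54014671 0.17930221 0.16026707] [-2.22164952e+00 -2.21989414e+00  1.63611330e-03]
```

View pics/s1.png

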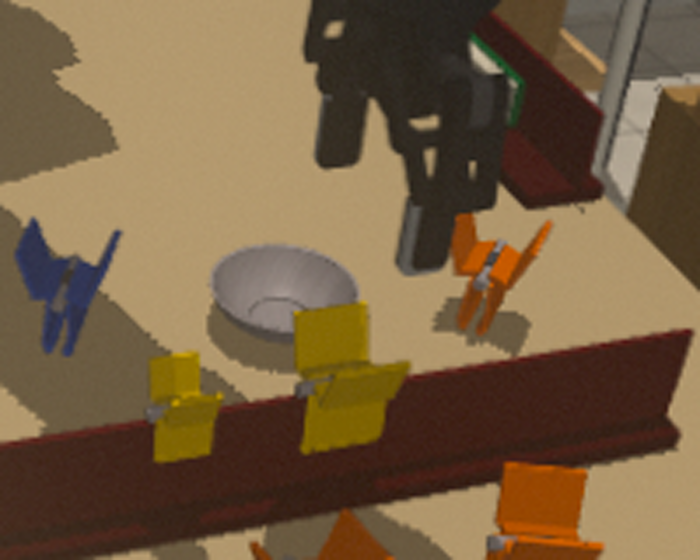

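The picture shows the fingers above and straddling the larger clip at crop (350,380). The smaller clip, at (185,410), is clear of them. I'll check the finger midpoint by projection while I descend.

```bash
python3 -c "
from h import *
print(proj('scene',(.54,.179,.173)),'seen',(418.6,212))"
```

```text
[415.47891633 211.38188613] seen (418.6, 212)
```

Emit:
{"name": "jog_arm", "arguments": {"turn": [[0,0,0],[0,0,0],[0,0,0],[0,0,0],[0,0,0],[0,0,0]], "delta_pos": [[0,0,0.02],[0,0,0.02],[0,0,0.02],[0,0,0.016],[0,0,0.01],[0,0,0]], "gripper": [0.085,0.085,0.085,0.085,0.085,0.085]}}

```text
time: 3.9
tool_pos: [0.5378, 0.1759, 0.0726]
tcp_rot: [-2.223, -2.216, 0.008]
wrist_force: [-0.6, 0.6, -0.7]
width: 0.996
grip_force: 0.0
```

Emit:
{"name": "jog_arm", "arguments": {"turn": [[0,0,0],[0,0,0],[0,0,0],[0,0,0],[0,0,0],[0,0,0],[0,0,0],[0,0,0],[0,0,0],[0,0,0],[0,0,0],[0,0,0]], "delta_pos": [[0,0,0],[0,0,0],[0,0,0],[0,0,0],[0,0,0],[0,0,0],[0,0,0],[0,0,0],[0,0,0],[0,0,0],[0,0,0],[0,0,0]], "gripper": [0.07,0.06,0.055,0.05,0.045,0.04,0.035,0.03,0.02,0.01,0.01,0.01], "grip_force": 30}}

```text
time: 4.9
tool_pos: [0.5422, 0.178, 0.0818]
tcp_rot: [2.221, 2.219, 0.006]
wrist_force: [-9.6, -2.6, 27.6]
width: 0.364
grip_force: 28.6
```

Run:
```python
from h import *
s=snap('scene','s2full.png')
r=read_state();print({k:np.round(r[k],4) for k in('time','tool_pos','tcp_rot','wrist_force','width','grip_force')})
cv2.imwrite('pics/s2.png',cv2.resize(s[180:300,340:460],None,fx=5,fy=5,interpolation=cv2.INTER_CUBIC))
```

```text
{'time': np.float64(4.95), 'tool_pos': array([0.5422, 0.178 , 0.0819]), 'tcp_rot': array([2.2208, 2.2192, 0.0059]), 'wrist_force': array([-10.7614,  -2.7301,  28.1426]), 'width': np.float64(0.3687), 'grip_force': np.float64(28.6471)}
```

View pics/s2.png

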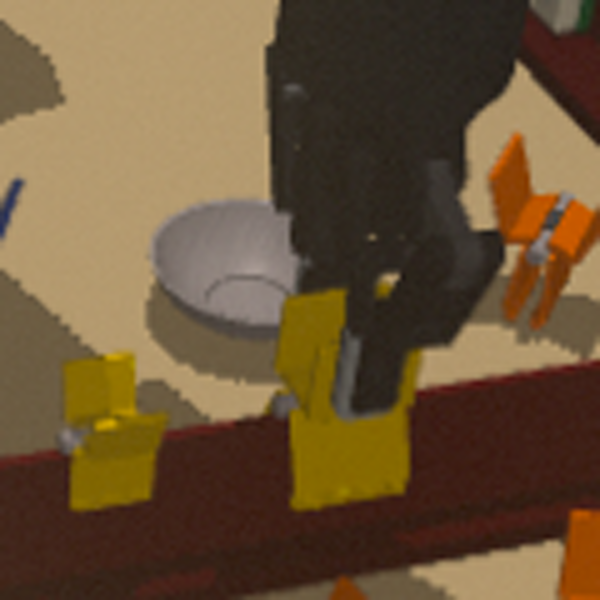

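The picture shows the clip fully squeezed (31 mm opening), upright and still on the wall, at crop (345,420). The small clip is untouched. Next is the lift.

Emit:
{"name": "jog_arm", "arguments": {"turn": [[0,0,0],[0,0,0],[0,0,0],[0,0,0],[0,0,0],[0,0,0],[0,0,0],[0,0,0],[0,0,0],[0,0,0],[0,0,0],[0,0,0]], "delta_pos": [[0,0,-0.005],[0,0,-0.005],[0,0,-0.008],[0,0,-0.01],[0,0,-0.012],[0,0,-0.012],[0,0,-0.015],[0,0,-0.015],[0,0,-0.015],[0,0,-0.013],[0,0,0],[0,0,0]], "gripper": [0.01,0.01,0.01,0.01,0.01,0.01,0.01,0.01,0.01,0.01,0.01,0.01]}}

```text
time: 5.95
tool_pos: [0.541, 0.1775, 0.1867]
tcp_rot: [2.222, 2.219, 0.004]
wrist_force: [0.1, 0.1, -1.7]
width: 0.363
grip_force: 30.5
```

Emit:
{"name": "jog_arm", "arguments": {"turn": [[0,0,0],[0,0,0],[0,0,0],[0,0,0],[0,0,0],[0,0,0],[0,0,-0.01],[0,0,-0.01],[0,0,-0.01],[0,0,-0.01],[0,0,-0.01],[0,0,-0.01],[0,0,0],[0,0,0],[0,0,0],[0,0,0],[0,0,0],[0,0,0],[0,0,0],[0,0,0]], "delta_pos": [[-0.01,0,0],[-0.02,0,0],[-0.025,0,0],[-0.03,0,0],[-0.03,0,0],[-0.03,0,0],[-0.03,0,0],[-0.03,0,0],[-0.03,0,0],[-0.03,0,0],[-0.03,0,0],[-0.03,0,0],[-0.03,0,0],[-0.03,0,0],[-0.025,0,0],[-0.02,0,0],[-0.01,0,0],[0,0,0],[0,0,0],[0,0,0]], "gripper": [0.01,0.01,0.01,0.01,0.01,0.01,0.01,0.01,0.01,0.01,0.01,0.01,0.01,0.01,0.01,0.01,0.01,0.01,0.01,0.01]}}

```text
time: 7.62
tool_pos: [0.5506, -0.2613, 0.1846]
tcp_rot: [-2.153, -2.285, -0.0]
wrist_force: [0.4, -0.1, -1.3]
width: 0.362
grip_force: 30.5
```

Run:
```python
from h import *
s=snap('scene','s3full.png');t=snap('top','t3full.png')
r=read_state();print({k:np.round(r[k],4) for k in('time','tool_pos','tcp_rot','wrist_force','width','grip_force')})
print(proj('scene',r['tool_pos']),proj('top',r['tool_pos']))
cv2.imwrite('pics/s3.png',np.hstack([cv2.resize(s[200:350,80:220],(420,450),interpolation=cv2.INTER_CUBIC),cv2.resize(t[180:260,410:480],(380,450),interpolation=cv2.INTER_CUBIC)]))
```

```text
{'time': np.float64(7.7167), 'tool_pos': array([ 0.551 , -0.2611,  0.185 ]), 'tcp_rot': array([-2.1528e+00, -2.2869e+00, -1.0000e-04]), 'wrist_force': array([ 0.1685, -0.4893, -0.3917]), 'width': np.float64(0.361), 'grip_force': np.float64(30.5129)}
[128.56558885 248.28748446] [464.24872233 204.64276446]
```

View pics/s3.png

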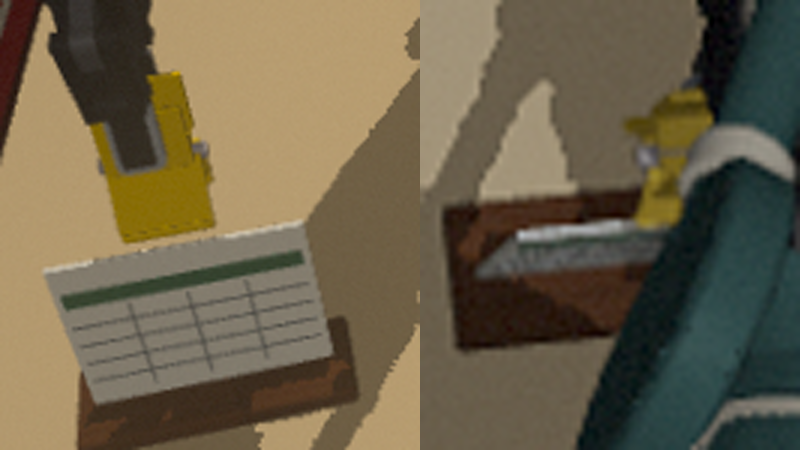

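The picture shows the clip hanging open and upright above the card. In scene the rod ends are at about (147,250) and (114,256), and in top the rod's +y end is at about (452,207.6).

Run:
```python
from h import *
np.set_printoptions(precision=4,suppress=True)
print(tri((147,250),(452,207.6)))
for z in (.17,.177,.183):
    A=onz('scene',(147,250),z);B=onz('scene',(114.3,255.7),z);print(z,A,B,np.linalg.norm(A-B),onz('top',(452,207.6),z))
# far jaw bottom edge in scene: crop (125,243),(213,227)
for q in ((125,243),(213,227)): print('+x jaw low',onz('scene',(80+q[0]/3,200+q[1]/3),.143))
# jaw bottoms in top: +y corners
for q in ((640,222),(632,125)): print('top pt',onz('top',(410+(q[0]-420)*70/380,180+q[1]*80/450),.143),onz('top',(410+(q[0]-420)*70/380,180+q[1]*80/450),.21))
```

```text
(array([ 0.5474, -0.2382,  0.1752]), [np.float64(0.00027429496172648655), np.float64(0.0002742949617265435)])
0.17 [ 0.5405 -0.2393  0.17  ] [ 0.5432 -0.2852  0.17  ] 0.04594798894223655 [ 0.5484 -0.2397  0.17  ]
0.177 [ 0.5501 -0.2374  0.177 ] [ 0.5527 -0.2824  0.177 ] 0.0451350531837038 [ 0.5471 -0.238   0.177 ]
0.183 [ 0.5583 -0.2358  0.183 ] [ 0.5609 -0.2801  0.183 ] 0.04443825110496137 [ 0.546  -0.2366  0.183 ]
+x jaw low [ 0.5689 -0.2792  0.143 ]
+x jaw low [ 0.5666 -0.2382  0.143 ]
top pt [ 0.5288 -0.2414  0.143 ] [ 0.5182 -0.226   0.21  ]
top pt [ 0.5646 -0.2406  0.143 ] [ 0.5518 -0.2252  0.21  ]
```

Emit:
{"name": "jog_arm", "arguments": {"turn": [[0,0,0],[0,0,0],[0,0,0],[0,0,0],[0,0,0],[0,0,0],[0,0,0],[0,0,0]], "delta_pos": [[0,-0.005,0],[-0.001,-0.005,0],[0,-0.003,0],[0,0,0.005],[0,0,0.008],[0,0,0.005],[0,0,0],[0,0,0]], "gripper": [0.01,0.01,0.01,0.01,0.01,0.01,0.01,0.01]}}

```text
time: 8.38
tool_pos: [0.5377, -0.2639, 0.1661]
tcp_rot: [-2.154, -2.285, 0.001]
wrist_force: [0.0, -0.7, 0.2]
width: 0.367
grip_force: 30.5
```

Run:
```python
from h import *
s=snap('scene','s4full.png');t=snap('top','t4full.png')
r=read_state();print({k:np.round(r[k],4) for k in('time','tool_pos','tcp_rot','wrist_force','width','grip_force')})
cv2.imwrite('pics/s4.png',np.hstack([cv2.resize(s[200:350,80:220],(420,450),interpolation=cv2.INTER_CUBIC),cv2.resize(t[180:260,410:480],(380,450),interpolation=cv2.INTER_CUBIC)]))
```

```text
{'time': np.float64(8.4833), 'tool_pos': array([ 0.5383, -0.2642,  0.1671]), 'tcp_rot': array([-2.1548, -2.2859,  0.    ]), 'wrist_force': array([ 0.515 , -0.4071, -1.0253]), 'width': np.float64(0.3619), 'grip_force': np.float64(30.5129)}
```

View pics/s4.png

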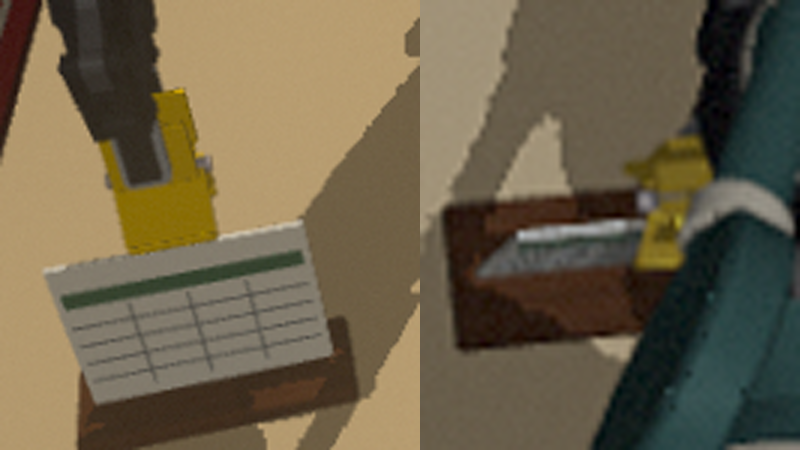

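The +x jaw's lower edge, at scene crop (130–217, 253–240), projects onto the card's top edge. That fits the jaw being in front of and above the edge. The other jaw shows on the -x side in the top view, at (655,265). I'll lower it 28 mm.

Emit:
{"name": "jog_arm", "arguments": {"turn": [[0,0,0],[0,0,0],[0,0,0],[0,0,0],[0,0,0],[0,0,0],[0,0,0],[0,0,0],[0,0,0]], "delta_pos": [[0,0,0.004],[0,0,0.005],[0,0,0.005],[0,0,0.005],[0,0,0.005],[0,0,0.004],[0,0,0],[0,0,0],[0,0,0]], "gripper": [0.01,0.01,0.01,0.01,0.01,0.01,0.01,0.01,0.01]}}

```text
time: 9.23
tool_pos: [0.5383, -0.2643, 0.1394]
tcp_rot: [2.155, 2.286, 0.0]
wrist_force: [0.5, 0.3, -1.5]
width: 0.363
grip_force: 30.5
```

Run:
```python
from h import *
np.set_printoptions(precision=4,suppress=True)
s=snap('scene','s5full.png');t=snap('top','t5full.png')
r=read_state();print({k:np.round(r[k],4) for k in('time','tool_pos','tcp_rot','wrist_force','width','grip_force')})
P=np.array([r['tool_pos'][0]-.002,r['tool_pos'][1]-.002,r['tool_pos'][2]-.01])
for d in ((0,0.025,0),(0,-.025,0),(.02,.022,-.034),(-.02,.022,-.034)):
    print(d,proj('scene',P+d),proj('top',P+d))
cv2.imwrite('pics/s5.png',np.hstack([cv2.resize(s[220:350,90:210],(420,455),interpolation=cv2.INTER_CUBIC),cv2.resize(t[195:245,430:475],(380,455),interpolation=cv2.INTER_CUBIC)]))
```

```text
{'time': np.float64(9.3333), 'tool_pos': array([ 0.5385, -0.2644,  0.1397]), 'tcp_rot': array([2.1545, 2.2855, 0.0003]), 'wrist_force': array([-0.7339, -0.087 , -0.1413]), 'width': np.float64(0.3627), 'grip_force': np.float64(30.5122)}
(0, 0.025, 0) [151.4805 269.692 ] [448.866 216.857]
(0, -0.025, 0) [117.4922 274.6335] [472.5853 216.2186]
(0.02, 0.022, -0.034) [153.7708 295.4162] [446.2702 210.2445]
(-0.02, 0.022, -0.034) [154.523  278.2453] [447.3791 228.8151]
```

View pics/s5.png

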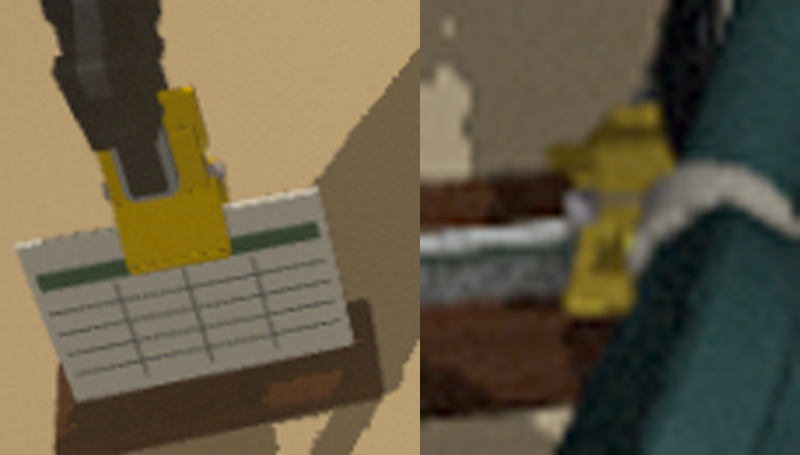

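The clip straddles the card's middle. The +x jaw is in front at scene crop (175,260), the -x jaw is behind at top crop (600,310), and the card sits in the middle of the gape. The wrist force is about zero, so nothing is touching.

```bash
python3 -c "
from workcell import ticket
print(ticket.finish_job())"
```

```text
the job is handed in; nothing more can be done
None
```

I handed the job in with the larger yellow clip held fully squeezed over the middle of the score card's top edge, one jaw on each side. Wrist force was about zero, so it doesn't seem to touch the card; the hand-in gave no verdict.

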